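# Run down the wing nut of a meat press

### The job

The wing nut on top of the steel meat press is loose on its screw. Push its wings round clockwise (seen from above) with the fingertips, one stroke after another, until the nut has run all the way down and stops snug on its washer. Do not pinch the nut, do not lift, tip or shove the press, leave the things around it where they stand, and finish with the hand clear.

Things in the scene. Friction and masses are not known exactly. Their poses are not given: they have to be found in the camera images.
- press: Meat press standing loose on the worktop, 2.4 kg (20 % either way): steel mould 150 (x) x 110 (y) mm, rim 158 x 118 mm at z = 54 to 58 mm, fixed wooden lid 146 x 106 mm with its top at z = 70 mm. Origin: centre of its underside; z up; x points from the screw to the lid's handle. A fixed 10 mm screw rises from the lid's middle to z = 108 mm, through a washer 32 mm across, top z = 73 mm.
- handle_top (a point): Middle of the lid handle's top bar (bar centre, 105 mm above the press's underside). The handle is a fixed steel arch of 10 mm bar behind the screw: the bar runs along the press's y from -36 to +36 mm at x = +42 mm, its top at z = 110 mm. It keeps a finger from going all the way round the nut; the other sides are free.
- wing_nut (a joint): Turning of the wing nut on its screw, rad; grows as it turns clockwise seen from above (tightening). 0 is the loosest, 9.0 a firm stop where the nut sits on the washer; it starts between 0 and 3. The nut comes down 4 mm a turn, keeps its angle when let go, and needs about 0.035 N m to turn (1 to 2 N on a wing).
- nut_axis (a point): Point on the screw's axis, inside the nut, 12 mm above the nut's underside (at the mid height of its wings). The nut is bright steel: hub 21 mm across and 16 mm high, two flat upright wings on either side of the hub, in one line, each 6 mm thick, that reach 32 mm from the axis and stand from 5 to 23.5 mm above the nut's underside.
- wing_a_tip (a point): Outer end of one of the two wings (32 mm from the axis, level with point nut_axis); the other wing points away from it, half a turn round.
- tightening_faces: Part of the nut: the wing faces that are pushed to turn it clockwise, with the hub beside them (the left-hand face of each wing, seen from above looking outward from the axis). Same origin as the nut: on the axis, at its underside.
- loosening_faces: Part of the nut: the other faces of the two wings, with the hub beside them. Force of the fingers on these and on tightening_faces at once means that the nut is pinched. Same origin as the nut.
- salt_shaker: Bystander: salt shaker, 44 mm across, 90 mm high, standing beside the press. Origin: centre of its underside.
- spice_tin: Bystander: round white spice tin, 65 mm across, 62 mm high, standing beside the press. Origin: centre of its underside.
- mug: Bystander: small terracotta mug with a handle, 64 x 88 x 49 mm, standing beside the press. Origin: centre of its underside.

How it is judged:
By the outcome, as a careful person would: the job done as asked, in the order asked, and still so for the second after the job is handed in, with the robot touching nothing.
It also fails if it takes over 56 s, if anything falls off the work surface, if the arm or the gripper's body presses on something with over 40 N, if the wrist force passes 120 N, or if a joint passes its speed limit or range.

### The arm

A 7-joint arm with a two-finger parallel gripper is mounted at the origin on a cart in front of the work surface, level with it; the furniture and walls round the work are solid. World frame = base frame: x ahead of the robot, y to its left, z up, the work surface at z = 0. Lengths are in m, angles in rad, forces in N, time in s.
With the tool pointing down it reaches from about 0.425 to 0.875 m from the base axis. Payload 4.7 kg.
Tool frame: the origin (TCP) lies midway between the tips of the shut fingers; the grasp point (between the pads) lies 19 mm behind it (ctrl.grip_point_offset is the distance from the TCP to the grasp point, in m); z points along the fingers, y is the line along which they close (so a half turn about z gives the same grasp; the last joint's range is limited). The gripper opens to 87 mm and grips with 3 to 60 N. Pads are 19 mm wide; open, the fingers measure 117 mm over their backs; the gripper's body (75 mm by 190 mm) begins 51 mm behind the grasp point.
Start: joints at [-1.325, 0.321, -0.07, 1.45, 0.023, 1.371, -0.057], TCP at [0.149, 0.633, 0.223] pointing down, gripper open.
Joint ranges: [-2.86, 2.86], [-0.3, 2.09], [-1.38, 1.24], [0.06, 2.45], [-1.56, 4.7], [0.09, 2.05], [-2.69, 2.69]. Speed limits (rad/s): [2.57, 2.57, 3.14, 3.14, 3.14, 3.14, 3.14].

### API

Orientations are given as a rotation vector (axis times angle).
In Python, from bench import ctrl gives the robot as it stands.
- The arm moves only by the tool move_arm, never from a script. Its argument "increments" is text: rows parted by semicolons, each of 7 numbers parted by spaces: the shift along the world's x, y, z in mm, then the turn, a rotation vector about the world's x, y, z in degrees, then the closure in counts, from 0 (fully open) to 255 (shut). A call has exactly 8 rows; each row shifts and turns the commanded pose from where the row before left it; what a row does not reach is not made up. A row lasts 1/12 s, in which the tool goes at most 41.7 mm and 7.16 degrees, less where a joint would pass 70% of its speed; a pose out of reach is approached as far as the arm can. A call with a gripper value outside its range is refused whole. The fingers move at their own pace and stop on an object; "grip_force" is the grip in N (left out, the last holds). Time passes only in rows, so rows that do not move let the fingers close, or fill a call up. It gives the time, the measured TCP pose, the force, the opening and the grip force at its end, in the units of the state.
- ctrl.get_state(): the state, without advancing time (a new reading comes with each control period).
- ctrl.get_image(name): name is "side" or "top"; returns a dict with "frame" (480x640x3 uint8, red, green, blue), "depth" (480x640 float32, m along the optical axis (not along the pixel's ray), 0 where there is no reading), "fx", "fy", "cx", "cy" (pixels), "position" and "orientation" of the camera in the world. Camera axes: x right, y down, z forward; pixel columns grow to the right and rows downward; lengths in m; the calibration is good to about 2 mm. A picture is of the moment at which its call begins.
- ctrl.close_job(): hands the job in; it is judged then, once.
Trained networks look in a picture, given as the dict that the camera call returned (one of the last four; its "shot" number tells which), for a name from the list of things; names that differ only in an ending like _2 or _b are one class to them, and where a whole thing is asked for, a point or a joint stands for the part that bears it (a point fixed in the world has none). Each returns a list of dicts, best first, with "score" (0 to 1); they miss things now and then, are a little off and sometimes report something else, mostly with a low value. They report only what shows in the picture. A call takes as long as a camera call.
- ctrl.find_in(target, picture): "centre" ([x, y, z] in m, in world coordinates, good to about 4 mm: the middle of the surface that is visible of it).
- ctrl.silhouettes(target, picture): "region" (480x640 bool, what is visible of it).
The state is a dict: "time": time; "joint_positions": joint angles; "qd": joint speeds; "joint_torque": joint torques, N m; "position": TCP position; "tool_rot": TCP orientation; "ft_force": force on the tool from outside, world axes, zero at the start; "torque": the same for the moment, N m; "grip_width": opening from 0.0 (shut) to 1.0 (fully open); "grip_force": force on a finger pad.
Only numpy, scipy, OpenCV 4.12 (cv2) and the standard library are available. Lean on these libraries where they do the work, as an engineer would, in place of code of your own. Each camera call takes 0.05 s, during which the arm holds its last target. There are 200 camera calls.

## Working session

There is one attempt and no reset: what is moved stays moved. The work goes in short steps, Python scripts to look and compute and a tool call to move; the robot and the scene stay as the last step left them, time stands still between calls to the robot, and variables do not carry over. Pictures are saved under pics/ and viewed, at most 10 in all, crops included, and the job is handed in when it is done.

Besides the shell and the picture viewer there is one more tool, called after "Emit:" by a JSON object that holds its "method" and its "body", one argument or row to a line. move_arm: Moves the arm, as the interface text tells. Its arguments: {"type":"object","properties":{"increments":{"type":"string"},"grip_force":{"type":"number"}},"required":["increments"]}

```bash
mkdir -p pics
cat > h.py <<'E'
import numpy as np, cv2
from scipy.spatial.transform import Rotation as R
from bench import ctrl
def cam(p):
    o=np.array(p["orientation"],float)
    M=R.from_rotvec(o).as_matrix() if o.shape==(3,) else (o if o.shape==(3,3) else None)
    return np.array(p["position"]),M
def cloud(p):
    t,M=cam(p); d=p["depth"]; v,u=np.indices(d.shape)
    P=np.stack([(u-p["cx"])/p["fx"]*d,(v-p["cy"])/p["fy"]*d,d],-1)
    return P@M.T+t
def proj(p,X):
    t,M=cam(p); q=(np.array(X)-t)@M; return q[...,0]/q[...,2]*p["fx"]+p["cx"],q[...,1]/q[...,2]*p["fy"]+p["cy"]
def save(p,n): cv2.imwrite("pics/"+n,p["frame"][...,::-1])
E
python3 - <<'E'
from h import *
s=ctrl.get_state(); print({k:np.round(v,3) for k,v in s.items()})
for n in("top","side"):
    p=ctrl.get_image(n); save(p,n+"0.png"); print(n,p["position"],p["orientation"],p["fx"])
    for t in("press","handle_top","nut_axis","wing_a_tip","tightening_faces","salt_shaker","spice_tin","mug"):
        print(t,[(np.round(d["centre"],3),round(d["score"],2)) for d in ctrl.find_in(t,p)[:3]])
E
```

```text
{'time': np.float64(0.0), 'joint_positions': array([-1.325,  0.322, -0.07 ,  1.452,  0.023,  1.371, -0.057]), 'qd': array([ 0.001, -0.001,  0.   ,  0.002,  0.002,  0.   ,  0.   ]), 'joint_torque': array([ 1.0000e-03, -4.9129e+01, -4.0400e-01, -3.1253e+01, -6.4000e-02,
        4.4000e-02,  0.0000e+00]), 'position': array([0.149, 0.632, 0.221]), 'tool_rot': array([-3.63e-01, -3.12e+00,  3.00e-03]), 'ft_force': array([-0.848,  0.992,  0.753]), 'torque': array([0.014, 0.012, 0.016]), 'grip_force': np.float64(0.0), 'grip_width': np.float64(0.996)}
top [0.3820064  0.00213015 0.94550424] [-2.09739827  2.13413345 -0.17251293] 583.1916584420965
press [(array([ 0.544, -0.067,  0.068]), 0.91)]
handle_top [(array([ 0.544, -0.06 ,  0.07 ]), 0.55)]
nut_axis [(array([ 0.554, -0.062,  0.102]), 0.47)]
wing_a_tip [(array([ 0.548, -0.063,  0.103]), 0.61)]
tightening_faces []
salt_shaker [(array([0.509, 0.067, 0.079]), 0.83), (array([ 0.552, -0.063,  0.099]), 0.36)]
spice_tin [(array([ 0.525, -0.212,  0.06 ]), 0.81), (array([0.508, 0.065, 0.076]), 0.23)]
mug [(array([ 0.653, -0.199,  0.024]), 0.74)]
side [ 0.39573457 -0.67262713  0.63676945] [-2.2226809   0.20127839 -0.11000066] 495.8871973623675
press [(array([ 0.55 , -0.096,  0.071]), 0.9), (array([ 0.552, -0.067,  0.093]), 0.64)]
handle_top [(array([ 0.553, -0.069,  0.09 ]), 0.51)]
nut_axis [(array([ 0.553, -0.072,  0.095]), 0.65)]
wing_a_tip [(array([ 0.552, -0.069,  0.09 ]), 0.9)]
tightening_faces []
salt_shaker [(array([0.513, 0.054, 0.046]), 0.66)]
spice_tin [(array([ 0.53 , -0.231,  0.062]), 0.9), (array([0.515, 0.048, 0.049]), 0.47)]
mug []
```

Run:
```python
from h import *
p=ctrl.get_image("top"); u,v=proj(p,[.55,-.065,.08]); u,v=int(u),int(v); print(u,v)
c=p["frame"][v-110:v+110,u-145:u+145,::-1]; cv2.imwrite("pics/topc.png",cv2.resize(c,None,fx=2.7,fy=2.7,interpolation=3))
C=cloud(p)
for lo,hi in((.066,.0745),(.088,.105),(.1,.115)):
    m=(C[...,2]>lo)&(C[...,2]<hi)&(abs(C[...,0]-.55)<.11)&(abs(C[...,1]+.065)<.1)
    q=C[m]; r=cv2.minAreaRect(q[:,:2].astype(np.float32)*1000); print(lo,len(q),q.mean(0),r)
np.save("C.npy",C)
```

```text
377 234
0.066 5690 [ 0.5452721  -0.06526178  0.07041537] ((550.6124267578125, -64.5760726928711), (146.4697265625, 106.09548950195312), 15.793049812316895)
0.088 284 [ 0.55750179 -0.0607769   0.09799635] ((570.6202392578125, -47.63447952270508), (70.8126220703125, 87.99518585205078), 74.4748306274414)
0.1 463 [ 0.58134811 -0.05477834  0.10743342] ((571.163818359375, -47.785491943359375), (70.8126220703125, 86.8667984008789), 74.4748306274414)
```

View pics/topc.png

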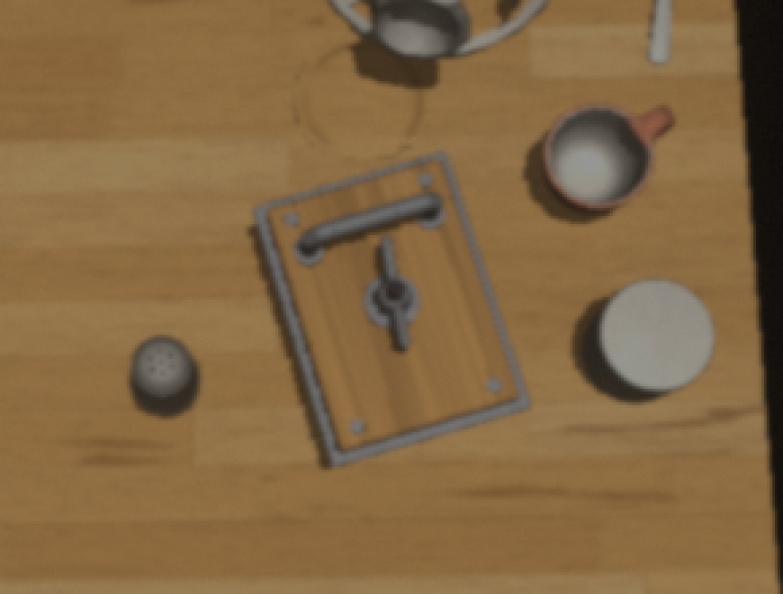

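View pics/side0.png

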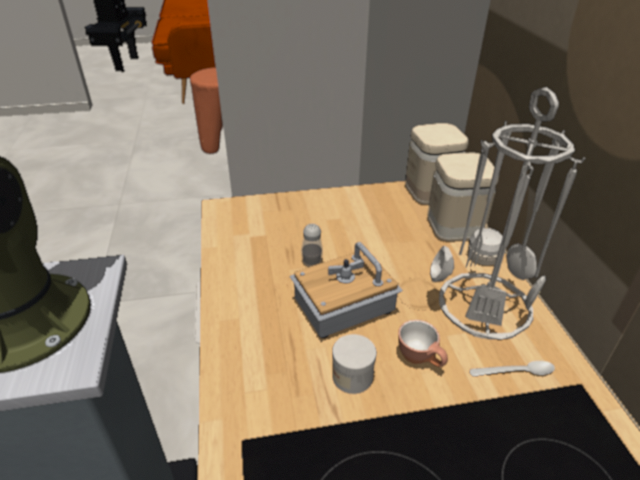

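```bash
cat >> h.py <<'E'
YAW=np.radians(15.8); A=np.array([.5506,-.0646])
def nut(p):
    C=cloud(p); x=C[...,:2]-A; e=np.array([np.cos(YAW),np.sin(YAW)]); n=np.array([-e[1],e[0]])
    m=(C[...,2]>.08)&(C[...,2]<.115)&((x@e)<.034)&(np.hypot(x[...,0],x[...,1])<.037)
    q=C[m]; r=np.hypot(*(q[:,:2]-A).T); sc=q[r<.007]; w=q[r>.011]
    U=np.linalg.svd(w[:,:2]-w[:,:2].mean(0),full_matrices=False)[2][0]
    return len(q),q[:,:2].mean(0),np.degrees(np.arctan(U[1]/U[0])),np.median(w[:,2]),sc.mean(0) if len(sc) else None
E
python3 - <<'E'
from h import *
for n in("top","side"):
    p=ctrl.get_image(n); print(n,nut(p))
    C=cloud(p)
    e=np.array([np.cos(YAW),np.sin(YAW)])
    x=C[...,:2]-A
    m=(abs(C[...,2]-.07)<.004)&(np.hypot(x[...,0],x[...,1])<.1)
    print("lid",cv2.minAreaRect(C[m][:,:2].astype(np.float32)*1000))
    m=(C[...,2]>.1025)&(C[...,2]<.118)&((x@e)>.034)&((x@e)<.055); q=C[m]; print("handle mean",q.mean(0),(x[m]@e).mean())
    m=(C[...,2]>.12)&(C[...,2]<.6)&(np.hypot(x[...,0],x[...,1])<.22); q=C[m]
    print("tall",len(q), np.c_[q[:, :3].min(0),q.max(0)] if len(q) else 0)
E
```

```text
top (286, array([ 0.54931362, -0.06376831]), np.float64(8.145659675088746), np.float64(0.10039635940292263), array([ 0.54956095, -0.06395792,  0.10177687]))
lid ((550.6310424804688, -64.61912536621094), (146.1945037841797, 106.17147827148438), 15.776741027832031)
handle mean [ 0.59008843 -0.05226937  0.10877117] 0.041353865873003694
tall 1062 [[ 0.71238891  0.77055973]
 [-0.13794974 -0.06340409]
 [ 0.12013325  0.32743041]]
side (380, array([ 0.5516469 , -0.06812082]), np.float64(7.948904415861159), np.float64(0.09495797268778372), array([ 0.55100379, -0.06736633,  0.10072798]))
lid ((552.2632446289062, -65.6025390625), (146.6768035888672, 108.32208251953125), 16.296327590942383)
handle mean [ 0.59213332 -0.05859177  0.10807355] 0.04160002715122159
tall 887 [[ 0.73250427  0.77020516]
 [-0.13668532 -0.06571123]
 [ 0.12068745  0.32556485]]
```

Emit:
{"method": "move_arm", "body": {
  "increments": "16 -29 0 0 0 0 165;17 -29 0 0 0 0 165;17 -29 0 0 0 0 165;17 -29 0 0 0 0 165;17 -29 0 0 0 0 165;17 -29 0 0 0 0 165;17 -29 0 0 0 0 165;16 -29 0 0 0 0 165",
  "grip_force": 10
}}

```text
time: 1.72
position: [0.2842, 0.3991, 0.2228]
tool_rot: [0.363, 3.12, 0.001]
ft_force: [0.8, 0.5, -0.0]
grip_width: 0.478
grip_force: 0.0
```

Emit:
{"method": "move_arm", "body": {
  "increments": "16 -29 0 0 0 0 165;17 -29 0 0 0 0 165;17 -29 0 0 0 0 165;17 -29 0 0 0 0 165;17 -29 0 0 0 0 165;17 -29 0 0 0 0 165;17 -29 0 0 0 0 165;16 -29 0 0 0 0 165"
}}

```text
time: 2.38
position: [0.4181, 0.167, 0.223]
tool_rot: [0.363, 3.12, 0.002]
ft_force: [0.6, 0.5, 0.3]
grip_width: 0.358
grip_force: 0.0
```

Run:
```python
from h import *
s=ctrl.get_state();print(s["time"],s["joint_positions"],s["position"],s["tool_rot"],s["grip_width"])
```

```text
2.3833 [-0.83898924 -0.12914889  0.36979076  1.93015326  0.04753945  1.33101416
  0.85558077] [0.41810432 0.16704465 0.22296066] [3.63462785e-01 3.11971406e+00 1.54157538e-03] 0.3581172618458216
```

Emit:
{"method": "move_arm", "body": {
  "increments": "16 -29 0 0 0 3 165;17 -29 0 0 0 3 165;17 -29 0 0 0 3 165;17 -29 0 0 0 3 165;17 -29 0 0 0 3 165;17 -29 0 0 0 3 165;16 -29 0 0 0 3 165;16 -29 0 0 0 0 165"
}}

```text
time: 3.05
position: [0.5511, -0.0647, 0.223]
tool_rot: [-0.216, 3.133, 0.001]
ft_force: [-0.8, 0.1, 0.2]
grip_width: 0.348
grip_force: 0.0
```

Emit:
{"method": "move_arm", "body": {
  "increments": "0 0 -20 0 0 0 165;0 0 -20 0 0 0 165;0 0 -15 0 0 0 165;0 0 -15 0 0 0 165;0 0 -10 0 0 0 165;0 0 0 0 0 0 165;0 0 0 0 0 0 165;0 0 0 0 0 0 165"
}}

```text
time: 3.72
position: [0.5511, -0.0634, 0.1436]
tool_rot: [-0.211, 3.133, 0.0]
ft_force: [0.5, -0.3, -0.2]
grip_width: 0.35
grip_force: 0.0
```

```bash
cat >> h.py <<'E'
def st():
    s=ctrl.get_state(); M=R.from_rotvec(s["tool_rot"]).as_matrix(); y=M[:,1]
    print("t",round(s["time"],2),"pos",np.round(np.array(s["position"])*1000,1),"yaw",round(np.degrees(np.arctan2(y[1],y[0])),1),"tilt z",np.round(M[:,2],3),"j",np.round(s["joint_positions"],2),"F",np.round(s["ft_force"],1),"T",np.round(s["torque"],3),"gw",round(s["grip_width"]*87,1)); return s
E
python3 - <<'E'
from h import *
st()
p=ctrl.get_image("side"); u,v=proj(p,[.55,-.065,.12]); u,v=int(u),int(v)
cv2.imwrite("pics/s1.png",cv2.resize(p["frame"][v-80:v+80,u-100:u+100,::-1],None,fx=3.5,fy=3.5,interpolation=3))
# fingertips
C=cloud(p); x=C[...,:2]-A; m=(C[...,2]>.13)&(C[...,2]<.2)&(np.hypot(x[...,0],x[...,1])<.06)
for lo in np.arange(.13,.2,.01):
    q=C[m&(C[...,2]>lo)&(C[...,2]<lo+.01)]; print(round(lo,2),len(q), q.min(0)[:2].round(4) if len(q) else 0,q.max(0)[:2].round(4) if len(q) else 0)
E
```

```text
t 3.72 pos [551.1 -63.4 143.6] yaw 97.7 tilt z [ 0.002  0.    -1.   ] j [-0.56  0.2   0.7   1.82 -0.14  1.17  1.89] F [ 0.5 -0.3 -0.2] T [0.047 0.028 0.002] gw 30.4
0.13 0 0 0
0.14 59 [ 0.5373 -0.0905] [ 0.5646 -0.0455]
0.15 111 [ 0.5368 -0.0923] [ 0.5651 -0.0443]
0.16 31 [ 0.5371 -0.09  ] [ 0.563  -0.0451]
0.17 0 0 0
0.18 0 0 0
0.19 0 0 0
0.2 0 0 0
```

View pics/s1.png

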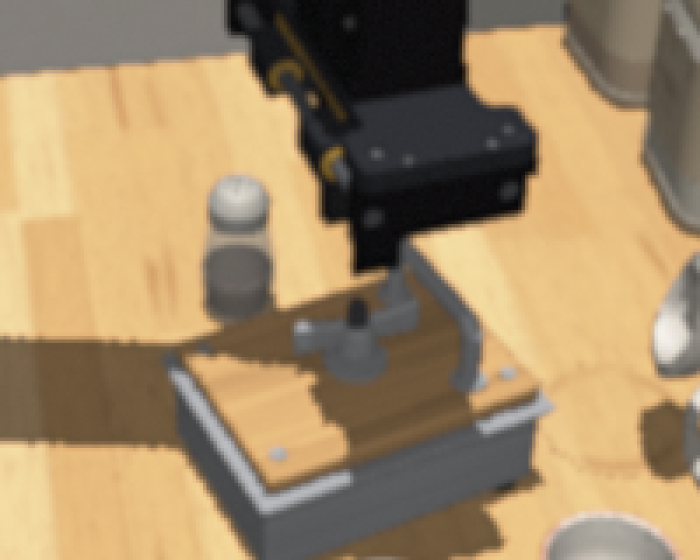

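Emit:
{"method": "move_arm", "body": {
  "increments": "0 -2 -10 0 0 0 165;0 0 -12 0 0 0 165;0 0 -12 0 0 0 165;0 0 -10 0 0 0 165;0 0 -9 0 0 0 165;0 0 -8 0 0 0 165;0 0 0 0 0 0 165;0 0 0 0 0 0 165"
}}

```text
time: 4.43
position: [0.55, -0.0655, 0.081]
tool_rot: [0.211, -3.133, 0.0]
ft_force: [-0.6, -0.2, 1.4]
grip_width: 0.354
grip_force: 0.0
```

Run:
```python
from h import *
st()
p=ctrl.get_image("side"); u,v=proj(p,[.55,-.065,.10]); u,v=int(u),int(v)
cv2.imwrite("pics/s2.png",cv2.resize(p["frame"][v-60:v+60,u-75:u+75,::-1],None,fx=4,fy=4,interpolation=3))
```

```text
t 4.43 pos [550.  -65.5  81. ] yaw 97.7 tilt z [-0.001 -0.    -1.   ] j [-0.53  0.28  0.69  1.88 -0.2   1.06  1.94] F [-0.6 -0.2  1.4] T [ 0.01   0.018 -0.065] gw 30.8
```

View pics/s2.png

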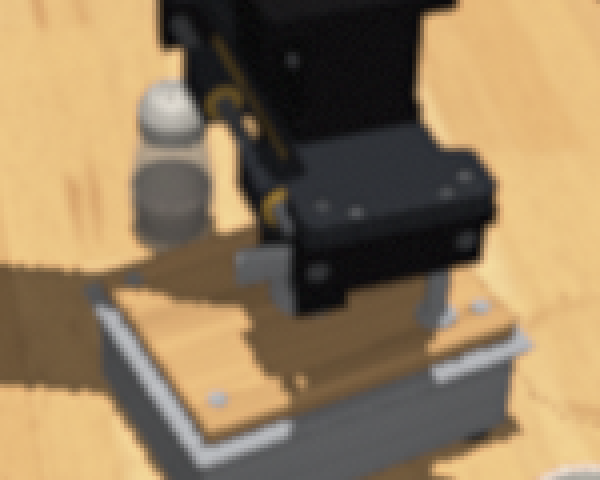

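Emit:
{"method": "move_arm", "body": {
  "increments": "0 0 0 0 0 -6 165;0 0 0 0 0 -6 165;0 0 0 0 0 -6 165;0 0 0 0 0 -6 165;0 0 0 0 0 -6 165;0 0 0 0 0 -6 165;0 0 0 0 0 -6 165;0 0 0 0 0 -6 165"
}}

```text
time: 5.15
position: [0.5508, -0.0648, 0.0824]
tool_rot: [1.089, 2.946, 0.002]
ft_force: [-0.3, 1.5, 0.6]
grip_width: 0.355
grip_force: 1.1
```

Emit:
{"method": "move_arm", "body": {
  "increments": "0 0 0 0 0 -4 165;0 0 0 0 0 -4 165;0 0 0 0 0 -4 165;0 0 0 0 0 -4 165;0 0 0 0 0 -4 165;0 0 0 0 0 -4 165;0 0 0 0 0 -4 165;0 0 0 0 0 -4 165"
}}

```text
time: 5.82
position: [0.5507, -0.0638, 0.0821]
tool_rot: [-1.855, -2.534, -0.003]
ft_force: [-0.7, 2.9, 0.0]
grip_width: 0.355
grip_force: 1.0
```

Run:
```python
from h import *
st()
p=ctrl.get_image("side"); u,v=proj(p,[.55,-.065,.10]); u,v=int(u),int(v)
cv2.imwrite("pics/s3.png",cv2.resize(p["frame"][v-60:v+60,u-75:u+75,::-1],None,fx=4,fy=4,interpolation=3))
```

```text
t 5.82 pos [550.7 -63.8  82.1] yaw 17.6 tilt z [ 0.     0.002 -1.   ] j [-0.73  0.33  0.94  1.88 -0.31  1.08  0.63] F [-0.7  2.9  0. ] T [0.449 0.182 0.045] gw 30.9
```

View pics/s3.png

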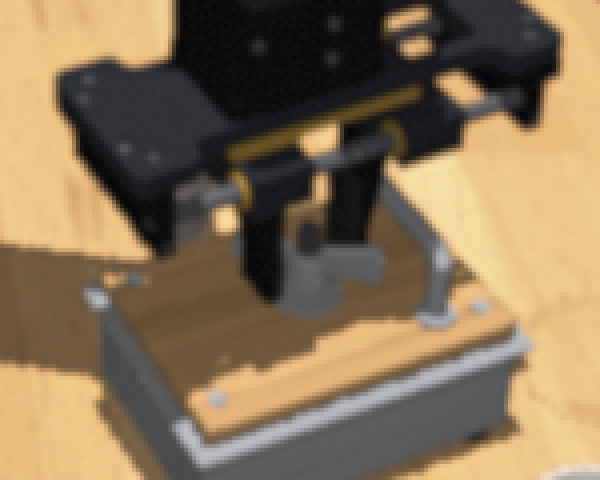

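Emit:
{"method": "move_arm", "body": {
  "increments": "0 0 0 0 0 -5 165;0 0 0 0 0 -5 165;0 0 0 0 0 -5 165;0 0 0 0 0 -5 165;0 0 0 0 0 -5 165;0 0 0 0 0 -5 165;0 0 0 0 0 -5 165;0 0 0 0 0 -5 165"
}}

```text
time: 6.53
position: [0.5515, -0.0641, 0.0822]
tool_rot: [-2.61, -1.748, -0.004]
ft_force: [1.3, 2.2, -0.8]
grip_width: 0.352
grip_force: 1.0
```

Emit:
{"method": "move_arm", "body": {
  "increments": "0 0 0 0 0 -5 165;0 0 0 0 0 -5 165;0 0 0 0 0 -5 165;0 0 0 0 0 -5 165;0 0 0 0 0 -5 165;0 0 0 0 0 -5 165;0 0 0 0 0 -5 165;0 0 0 0 0 -5 165"
}}

```text
time: 7.2
position: [0.552, -0.0647, 0.0824]
tool_rot: [3.05, 0.75, 0.005]
ft_force: [2.3, 1.2, 0.5]
grip_width: 0.351
grip_force: 0.9
```

Run:
```python
from h import *
st()
p=ctrl.get_image("side");C=cloud(p);x=C[...,:2]-A; m=(abs(C[...,2]-.07)<.004)&(np.hypot(x[...,0],x[...,1])<.1)
print("lid",cv2.minAreaRect(C[m][:,:2].astype(np.float32)*1000))
```

```text
t 7.2 pos [552.  -64.7  82.4] yaw -62.4 tilt z [ 0.003  0.    -1.   ] j [-0.9   0.46  1.19  1.88 -0.47  1.12 -0.62] F [2.3 1.2 0.5] T [ 0.128 -0.329  0.02 ] gw 30.5
lid ((551.7472534179688, -65.69583129882812), (146.42018127441406, 108.42958068847656), 16.29937171936035)
```

Emit:
{"method": "move_arm", "body": {
  "increments": "0 0 0 0 0 -5 165;0 0 0 0 0 -5 165;0 0 0 0 0 -5 165;0 0 0 0 0 -5 165;0 0 0 0 0 -5 165;0 0 0 0 0 -5 165;0 0 0 0 0 -5 165;0 0 0 0 0 -5 165"
}}

```text
time: 7.92
position: [0.5512, -0.0648, 0.0821]
tool_rot: [-3.123, 0.336, -0.002]
ft_force: [1.4, 2.3, -1.5]
grip_width: 0.353
grip_force: 1.1
```

```bash
python3 -c "
from h import *
st()"
```

```text
t 7.92 pos [551.2 -64.8  82.1] yaw -102.3 tilt z [ 0.002  0.001 -1.   ] j [-0.92  0.48  1.22  1.89 -0.5   1.13 -1.3 ] F [ 1.4  2.3 -1.5] T [ 0.281 -0.065  0.035] gw 30.7
```

Emit:
{"method": "move_arm", "body": {
  "increments": "0 0 0 0 0 -5 165;0 0 0 0 0 -5 165;0 0 0 0 0 -5 165;0 0 0 0 0 -5 165;0 0 0 0 0 -5 165;0 0 0 0 0 -5 165;0 0 0 0 0 -5 165;0 0 0 0 0 -5 165"
}}

```text
time: 8.58
position: [0.5509, -0.064, 0.0818]
tool_rot: [-2.819, 1.383, 0.0]
ft_force: [1.2, 2.7, -1.3]
grip_width: 0.356
grip_force: 1.3
```

Emit:
{"method": "move_arm", "body": {
  "increments": "0 0 0 0 0 -4 165;0 0 0 0 0 -4 165;0 0 0 0 0 -4 165;0 0 0 0 0 -4 165;0 0 0 0 0 -4 165;0 0 0 0 0 -4 165;0 0 0 0 0 -4 165;0 0 0 0 0 0 165"
}}

```text
time: 9.25
position: [0.5507, -0.0643, 0.0817]
tool_rot: [-2.403, 2.022, 0.001]
ft_force: [0.6, 1.8, -1.1]
grip_width: 0.353
grip_force: 1.0
```

```bash
python3 -c "
from h import *
st()"
```

```text
t 9.25 pos [550.7 -64.3  81.7] yaw -170.2 tilt z [ 0.     0.001 -1.   ] j [-0.92  0.49  1.23  1.89 -0.51  1.13 -2.48] F [ 0.6  1.8 -1.1] T [ 0.493 -0.01   0.064] gw 30.7
```

Emit:
{"method": "move_arm", "body": {
  "increments": "0 0 0 0 0 5 165;0 0 5 0 0 0 165;0 0 15 0 0 0 165;0 0 15 0 0 0 165;0 0 10 0 0 0 165;0 0 0 0 0 7 165;0 0 0 0 0 7 165;0 0 0 0 0 7 165"
}}

```text
time: 9.92
position: [0.5506, -0.0658, 0.1274]
tool_rot: [-2.8, 1.424, -0.001]
ft_force: [0.4, 0.3, -0.1]
grip_width: 0.354
grip_force: 0.0
```

Emit:
{"method": "move_arm", "body": {
  "increments": "0 0 0 0 0 7 165;0 0 0 0 0 7 165;0 0 0 0 0 7 165;0 0 0 0 0 7 165;0 0 0 0 0 7 165;0 0 0 0 0 7 165;0 0 0 0 0 7 165;0 0 0 0 0 7 165"
}}

```text
time: 10.58
position: [0.5504, -0.0659, 0.1271]
tool_rot: [3.141, 0.057, 0.001]
ft_force: [-0.3, -0.3, 0.4]
grip_width: 0.354
grip_force: 0.0
```

Emit:
{"method": "move_arm", "body": {
  "increments": "0 0 0 0 0 7 165;0 0 0 0 0 7 165;0 0 0 0 0 7 165;0 0 0 0 0 7 165;0 0 0 0 0 7 165;0 0 0 0 0 7 165;0 0 0 0 0 7 165;0 0 0 0 0 7 165"
}}

```text
time: 11.25
position: [0.5504, -0.066, 0.1271]
tool_rot: [2.746, 1.524, 0.001]
ft_force: [0.6, -0.4, -1.3]
grip_width: 0.352
grip_force: 0.0
```

Emit:
{"method": "move_arm", "body": {
  "increments": "0 0 0 0 0 7 165;0 0 0 0 0 7 165;0 0 0 0 0 7 165;0 0 0 0 0 7 165;0 0 0 0 0 7 165;0 0 0 0 0 7 165;0 0 0 0 0 7 165;0 0 0 0 0 7 165"
}}

```text
time: 11.92
position: [0.5504, -0.066, 0.1271]
tool_rot: [1.709, 2.635, 0.0]
ft_force: [0.6, -0.4, -0.2]
grip_width: 0.351
grip_force: 0.0
```

Run:
```python
from h import *
st()
p=ctrl.get_image("side"); print(nut(p)); u,v=proj(p,[.55,-.065,.10]); u,v=int(u),int(v)
cv2.imwrite("pics/s4.png",cv2.resize(p["frame"][v-60:v+60,u-75:u+75,::-1],None,fx=4,fy=4,interpolation=3))
```

```text
t 11.92 pos [550.4 -66.  127.1] yaw 24.1 tilt z [ 0.001 -0.    -1.   ] j [-0.5   0.21  0.64  1.83 -0.14  1.14  0.61] F [ 0.6 -0.4 -0.2] T [-0.13   0.048  0.07 ] gw 30.6
(375, array([ 0.55139623, -0.06803601]), np.float64(-35.49434185089167), np.float64(0.09265851977318851), array([ 0.55049668, -0.06733611,  0.09925517]))
```

View pics/s4.png

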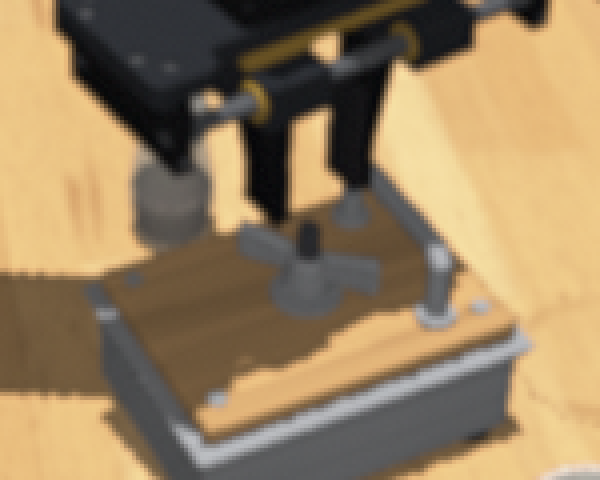

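Emit:
{"method": "move_arm", "body": {
  "increments": "0 1 0 0 0 7 165;0 0 0 0 0 7 165;0 0 -10 0 0 0 165;0 0 -12 0 0 0 165;0 0 -12 0 0 0 165;0 0 -8 0 0 0 165;0 0 -4 0 0 0 165;0 0 0 0 0 0 165"
}}

```text
time: 12.63
position: [0.5492, -0.0644, 0.0788]
tool_rot: [-1.385, -2.817, 0.003]
ft_force: [0.3, 0.2, 0.4]
grip_width: 0.355
grip_force: 0.0
```

Emit:
{"method": "move_arm", "body": {
  "increments": "0 0 0 0 0 -5 165;0 0 0 0 0 -5 165;0 0 0 0 0 -5 165;0 0 0 0 0 -5 165;0 0 0 0 0 -5 165;0 0 0 0 0 -5 165;0 0 0 0 0 -5 165;0 0 0 0 0 -5 165"
}}

```text
time: 13.3
position: [0.5512, -0.0632, 0.081]
tool_rot: [2.27, 2.172, 0.003]
ft_force: [0.8, 1.9, -0.7]
grip_width: 0.35
grip_force: 1.1
```

Emit:
{"method": "move_arm", "body": {
  "increments": "0 0 0 0 0 -4 165;0 0 0 0 0 -4 165;0 0 0 0 0 -4 165;0 0 0 0 0 -4 165;0 0 0 0 0 -4 165;0 0 0 0 0 -4 165;0 0 0 0 0 -4 165;0 0 0 0 0 -4 165"
}}

```text
time: 13.97
position: [0.5515, -0.0632, 0.0811]
tool_rot: [2.78, 1.464, 0.004]
ft_force: [1.5, 1.9, -1.3]
grip_width: 0.355
grip_force: 1.0
```

```bash
python3 -c "
from h import *
st()"
```

```text
t 13.97 pos [551.5 -63.2  81.1] yaw -34.5 tilt z [ 0.002  0.001 -1.   ] j [-0.63  0.3   0.81  1.88 -0.25  1.06 -0.33] F [ 1.5  1.9 -1.3] T [ 0.346 -0.314 -0.009] gw 30.9
```

Emit:
{"method": "move_arm", "body": {
  "increments": "0 0 0 0 0 -4 165;0 0 0 0 0 -4 165;0 0 0 0 0 -4 165;0 0 0 0 0 -4 165;0 0 0 0 0 -4 165;0 0 0 0 0 -4 165;0 0 0 0 0 -4 165;0 0 0 0 0 -4 165"
}}

```text
time: 14.63
position: [0.5519, -0.0638, 0.0813]
tool_rot: [3.075, 0.64, 0.005]
ft_force: [2.2, 0.9, -0.5]
grip_width: 0.347
grip_force: 1.0
```

Emit:
{"method": "move_arm", "body": {
  "increments": "0 0 0 0 0 -3 165;0 0 0 0 0 -3 165;0 0 0 0 0 -3 165;0 0 0 0 0 -3 165;0 0 0 0 0 -3 165;0 0 0 0 0 -3 165;0 0 0 0 0 -3 165;0 0 0 0 0 0 165"
}}

```text
time: 15.3
position: [0.5517, -0.0643, 0.0813]
tool_rot: [3.14, 0.072, 0.004]
ft_force: [1.6, 0.2, -0.6]
grip_width: 0.351
grip_force: 0.8
```

Run:
```python
from h import *
st()
p=ctrl.get_image("side"); C=cloud(p);x=C[...,:2]-A; m=(abs(C[...,2]-.07)<.004)&(np.hypot(x[...,0],x[...,1])<.1)
print("lid",cv2.minAreaRect(C[m][:,:2].astype(np.float32)*1000))
```

```text
t 15.3 pos [551.7 -64.3  81.3] yaw -87.4 tilt z [ 0.003 -0.    -1.   ] j [-0.77  0.35  0.99  1.88 -0.33  1.08 -1.17] F [ 1.6  0.2 -0.6] T [-0.064 -0.287  0.042] gw 30.6
lid ((551.88720703125, -66.07284545898438), (146.15818786621094, 107.40800476074219), 16.13880157470703)
```

Emit:
{"method": "move_arm", "body": {
  "increments": "0 0 0 0 0 -3 165;0 0 0 0 0 -3 165;0 0 0 0 0 -3 165;0 0 0 0 0 -3 165;0 0 0 0 0 -3 165;0 0 0 0 0 -3 165;0 0 0 0 0 -3 165;0 0 0 0 0 -3 165"
}}

```text
time: 16.02
position: [0.5511, -0.0644, 0.081]
tool_rot: [-3.087, 0.582, -0.002]
ft_force: [1.6, -0.9, 0.7]
grip_width: 0.352
grip_force: 0.9
```

Emit:
{"method": "move_arm", "body": {
  "increments": "0 0 0 0 0 -2 165;0 0 0 0 0 -2 165;0 0 0 0 0 -2 165;0 0 0 0 0 -2 165;0 0 0 0 0 -2 165;0 0 0 0 0 -2 165;0 0 0 0 0 -2 165;0 0 0 0 0 -2 165"
}}

```text
time: 16.68
position: [0.5509, -0.0641, 0.0809]
tool_rot: [-2.976, 1.004, -0.001]
ft_force: [2.0, 0.1, 0.1]
grip_width: 0.355
grip_force: 1.0
```

```bash
python3 -c "
from h import *
st()"
```

```text
t 16.68 pos [550.9 -64.1  80.9] yaw -127.3 tilt z [ 0.001  0.    -1.   ] j [-0.87  0.42  1.13  1.89 -0.43  1.1  -1.79] F [2.  0.1 0.1] T [ 0.041 -0.181  0.041] gw 30.9
```

Emit:
{"method": "move_arm", "body": {
  "increments": "0 0 0 0 0 -2 165;0 0 0 0 0 -2 165;0 0 0 0 0 -2 165;0 0 0 0 0 -2 165;0 0 0 0 0 -2 165;0 0 0 0 0 -2 165;0 0 0 0 0 -2 165;0 0 0 0 0 -2 165"
}}

```text
time: 17.35
position: [0.5508, -0.0638, 0.0808]
tool_rot: [-2.807, 1.408, -0.0]
ft_force: [2.3, 0.9, -0.4]
grip_width: 0.355
grip_force: 1.1
```

```bash
python3 -c "
from h import *
st()"
```

```text
t 17.35 pos [550.8 -63.8  80.8] yaw -143.3 tilt z [ 0.001  0.001 -1.   ] j [-0.89  0.45  1.17  1.89 -0.46  1.11 -2.05] F [ 2.3  0.9 -0.4] T [ 0.207 -0.179  0.046] gw 30.9
```

Emit:
{"method": "move_arm", "body": {
  "increments": "0 0 0 0 0 -3 165;0 0 0 0 0 -3 165;0 0 0 0 0 -3 165;0 0 0 0 0 -3 165;0 0 0 0 0 -3 165;0 0 0 0 0 -3 165;0 0 0 0 0 -3 165;0 0 0 0 0 -3 165"
}}

```text
time: 18.02
position: [0.5509, -0.0632, 0.0806]
tool_rot: [-2.452, 1.961, 0.001]
ft_force: [2.2, 0.5, -1.9]
grip_width: 0.348
grip_force: 1.3
```

```bash
python3 -c "
from h import *
st()"
```

```text
t 18.02 pos [550.9 -63.2  80.6] yaw -167.3 tilt z [ 0.001  0.001 -1.   ] j [-0.91  0.47  1.2   1.89 -0.49  1.12 -2.44] F [ 2.2  0.5 -1.9] T [ 0.406 -0.4    0.03 ] gw 30.3
```

Emit:
{"method": "move_arm", "body": {
  "increments": "0 0 0 0 0 5 165;0 0 6 0 0 0 165;0 0 15 0 0 0 165;0 0 15 0 0 0 165;0 0 10 0 0 0 165;0 0 0 0 0 7 165;0 0 0 0 0 7 165;0 0 0 0 0 7 165"
}}

```text
time: 18.68
position: [0.5504, -0.0644, 0.1272]
tool_rot: [-2.835, 1.352, -0.0]
ft_force: [-0.1, 0.4, 0.4]
grip_width: 0.352
grip_force: 0.0
```

Emit:
{"method": "move_arm", "body": {
  "increments": "0 0 0 0 0 7 165;0 0 0 0 0 7 165;0 0 0 0 0 7 165;0 0 0 0 0 7 165;0 0 0 0 0 7 165;0 0 0 0 0 7 165;0 0 0 0 0 7 165;0 0 0 0 0 7 165"
}}

```text
time: 19.35
position: [0.5502, -0.0645, 0.127]
tool_rot: [-3.138, -0.137, 0.0]
ft_force: [-0.1, -0.5, 0.5]
grip_width: 0.351
grip_force: 0.0
```

Emit:
{"method": "move_arm", "body": {
  "increments": "0 0 0 0 0 7 165;0 0 0 0 0 7 165;0 0 0 0 0 7 165;0 0 0 0 0 7 165;0 0 0 0 0 7 165;0 0 0 0 0 7 165;0 0 0 0 0 7 165;0 0 0 0 0 7 165"
}}

```text
time: 20.02
position: [0.5502, -0.0646, 0.127]
tool_rot: [-2.707, -1.595, 0.0]
ft_force: [-0.6, 0.6, -0.4]
grip_width: 0.351
grip_force: 0.0
```

Emit:
{"method": "move_arm", "body": {
  "increments": "0 0 0 0 0 7 165;0 0 0 0 0 7 165;0 0 0 0 0 7 165;0 0 0 0 0 7 165;0 0 0 0 0 7 165;0 0 0 0 0 7 165;0 0 0 0 0 7 165;0 0 0 0 0 7 165"
}}

```text
time: 20.68
position: [0.5502, -0.0646, 0.127]
tool_rot: [1.641, 2.679, -0.0]
ft_force: [0.5, -0.0, -0.5]
grip_width: 0.353
grip_force: 0.0
```

```bash
python3 -c "
from h import *
st()
print(nut(ctrl.get_image('side')))"
```

```text
t 20.68 pos [550.2 -64.6 127. ] yaw 27.0 tilt z [ 0. -0. -1.] j [-0.5   0.21  0.64  1.83 -0.14  1.14  0.66] F [ 0.5 -0.  -0.5] T [-0.043 -0.002 -0.002] gw 30.7
(365, array([ 0.55169903, -0.06793318]), np.float64(-28.548039692785373), np.float64(0.09099660327414316), array([ 0.55040914, -0.06733207,  0.09772579]))
```

Emit:
{"method": "move_arm", "body": {
  "increments": "0 0 0 0 0 7 165;0 0 0 0 0 7 165;0 0 -10 0 0 0 165;0 0 -12 0 0 0 165;0 0 -12 0 0 0 165;0 0 -8 0 0 0 165;0 0 -4 0 0 0 165;0 0 0 0 0 0 165"
}}

```text
time: 21.4
position: [0.5491, -0.0644, 0.0788]
tool_rot: [-1.31, -2.852, 0.003]
ft_force: [-0.7, -0.6, 0.1]
grip_width: 0.353
grip_force: 0.0
```

Emit:
{"method": "move_arm", "body": {
  "increments": "0 0 0 0 0 -5 165;0 0 0 0 0 -5 165;0 0 0 0 0 -4 165;0 0 0 0 0 -3 165;0 0 0 0 0 -3 165;0 0 0 0 0 -3 165;0 0 0 0 0 -3 165;0 0 0 0 0 -3 165"
}}

```text
time: 22.07
position: [0.551, -0.0633, 0.081]
tool_rot: [1.986, 2.434, 0.003]
ft_force: [0.8, 2.0, -0.3]
grip_width: 0.356
grip_force: 1.1
```

```bash
python3 -c "
from h import *
st()"
```

```text
t 22.07 pos [551.  -63.3  81. ] yaw 11.6 tilt z [ 0.001  0.001 -1.   ] j [-0.52  0.27  0.67  1.88 -0.2   1.06  0.43] F [ 0.8  2.  -0.3] T [ 0.399 -0.109  0.041] gw 30.9
```

Emit:
{"method": "move_arm", "body": {
  "increments": "0 0 0 0 0 -2 165;0 0 0 0 0 -2 165;0 0 0 0 0 -2 165;0 0 0 0 0 -2 165;0 0 0 0 0 -2 165;0 0 0 0 0 -1 165;0 0 0 0 0 -1 165;0 0 0 0 0 0 165"
}}

```text
time: 22.73
position: [0.5507, -0.0638, 0.0808]
tool_rot: [2.227, 2.216, 0.001]
ft_force: [0.5, 1.8, 0.1]
grip_width: 0.349
grip_force: 1.0
```

```bash
python3 -c "
from h import *
st()"
```

```text
t 22.73 pos [550.7 -63.8  80.8] yaw -0.3 tilt z [ 0.001  0.    -1.   ] j [-0.55  0.28  0.71  1.88 -0.21  1.06  0.24] F [0.5 1.8 0.1] T [ 0.368 -0.093  0.106] gw 30.3
```

Emit:
{"method": "move_arm", "body": {
  "increments": "0 0 0 0 0 -2 165;0 0 0 0 0 -2 165;0 0 0 0 0 -2 165;0 0 0 0 0 -2 165;0 0 0 0 0 -2 165;0 0 0 0 0 -2 165;0 0 0 0 0 -2 165;0 0 0 0 0 0 165"
}}

```text
time: 23.4
position: [0.5506, -0.0641, 0.0807]
tool_rot: [2.481, 1.928, 0.001]
ft_force: [0.8, 2.4, 0.1]
grip_width: 0.356
grip_force: 0.9
```

```bash
python3 -c "
from h import *
st()"
```

```text
t 23.4 pos [550.6 -64.1  80.7] yaw -14.3 tilt z [ 0.  0. -1.] j [-0.58  0.29  0.75  1.88 -0.22  1.06  0.01] F [0.8 2.4 0.1] T [ 0.431 -0.114  0.031] gw 31.0
```

Emit:
{"method": "move_arm", "body": {
  "increments": "0 0 0 0 0 -2 165;0 0 0 0 0 -2 165;0 0 0 0 0 -2 165;0 0 0 0 0 -2 165;0 0 0 0 0 -2 165;0 0 0 0 0 -2 165;0 0 0 0 0 -2 165;0 0 0 0 0 0 165"
}}

```text
time: 24.07
position: [0.5507, -0.0644, 0.0808]
tool_rot: [2.696, 1.612, 0.001]
ft_force: [1.9, 2.0, -0.0]
grip_width: 0.35
grip_force: 0.9
```

```bash
python3 -c "
from h import *
st()"
```

```text
t 24.07 pos [550.7 -64.4  80.8] yaw -28.3 tilt z [ 0.001 -0.    -1.   ] j [-0.61  0.3   0.79  1.88 -0.24  1.06 -0.22] F [ 1.9  2.  -0. ] T [ 0.298 -0.218  0.023] gw 30.4
```

Emit:
{"method": "move_arm", "body": {
  "increments": "0 0 0 0 0 -2 165;0 0 0 0 0 -2 165;0 0 0 0 0 -2 165;0 0 0 0 0 -2 165;0 0 0 0 0 -2 165;0 0 0 0 0 -2 165;0 0 0 0 0 -2 165;0 0 0 0 0 0 165"
}}

```text
time: 24.73
position: [0.5508, -0.0646, 0.0808]
tool_rot: [2.872, 1.272, 0.001]
ft_force: [1.7, 1.5, 1.0]
grip_width: 0.356
grip_force: 0.8
```

```bash
python3 -c "
from h import *
st()"
```

```text
t 24.73 pos [550.8 -64.6  80.8] yaw -42.2 tilt z [ 0.001 -0.    -1.   ] j [-0.65  0.31  0.83  1.88 -0.26  1.06 -0.45] F [1.7 1.5 1. ] T [ 0.162 -0.251  0.007] gw 31.0
```

Emit:
{"method": "move_arm", "body": {
  "increments": "0 0 0 0 0 -2 165;0 0 0 0 0 -2 165;0 0 0 0 0 -2 165;0 0 0 0 0 -2 165;0 0 0 0 0 -2 165;0 0 0 0 0 -2 165;0 0 0 0 0 -2 165;0 0 0 0 0 0 165"
}}

```text
time: 25.4
position: [0.5508, -0.0647, 0.0808]
tool_rot: [3.005, 0.912, 0.001]
ft_force: [2.4, 1.2, -1.1]
grip_width: 0.354
grip_force: 0.8
```

```bash
python3 -c "
from h import *
st()"
```

```text
t 25.4 pos [550.8 -64.7  80.8] yaw -56.2 tilt z [ 0.001 -0.001 -1.   ] j [-0.69  0.32  0.88  1.88 -0.28  1.07 -0.68] F [ 2.4  1.2 -1.1] T [ 0.092 -0.29   0.062] gw 30.8
```

Emit:
{"method": "move_arm", "body": {
  "increments": "0 0 0 0 0 -2 165;0 0 0 0 0 -2 165;0 0 0 0 0 -2 165;0 0 0 0 0 -2 165;0 0 0 0 0 -2 165;0 0 0 0 0 -2 165;0 0 0 0 0 -2 165;0 0 0 0 0 0 165"
}}

```text
time: 26.07
position: [0.5507, -0.0649, 0.0808]
tool_rot: [3.094, 0.54, 0.001]
ft_force: [1.6, 0.7, 0.0]
grip_width: 0.358
grip_force: 0.8
```

```bash
python3 -c "
from h import *
st()"
```

```text
t 26.07 pos [550.7 -64.9  80.8] yaw -70.2 tilt z [ 0.001 -0.001 -1.   ] j [-0.72  0.33  0.93  1.88 -0.3   1.07 -0.9 ] F [1.6 0.7 0. ] T [ 0.07  -0.271 -0.007] gw 31.2
```

Emit:
{"method": "move_arm", "body": {
  "increments": "0 0 0 0 0 -2 165;0 0 0 0 0 -2 165;0 0 0 0 0 -2 165;0 0 0 0 0 -2 165;0 0 0 0 0 -2 165;0 0 0 0 0 -2 165;0 0 0 0 0 -2 165;0 0 0 0 0 0 165"
}}

```text
time: 26.73
position: [0.5506, -0.065, 0.0807]
tool_rot: [3.137, 0.159, 0.001]
ft_force: [2.0, 0.1, -0.3]
grip_width: 0.356
grip_force: 0.8
```

```bash
python3 -c "
from h import *
st()"
```

```text
t 26.73 pos [550.6 -65.   80.7] yaw -84.2 tilt z [ 0.    -0.001 -1.   ] j [-0.76  0.35  0.98  1.88 -0.33  1.08 -1.12] F [ 2.   0.1 -0.3] T [-0.064 -0.314  0.012] gw 31.0
```

Emit:
{"method": "move_arm", "body": {
  "increments": "0 0 0 0 0 -2 165;0 0 0 0 0 -2 165;0 0 0 0 0 -2 165;0 0 0 0 0 -2 165;0 0 0 0 0 -1 165;0 0 0 0 0 -1 165;0 0 0 0 0 -1 165;0 0 0 0 0 0 165"
}}

```text
time: 27.4
position: [0.5503, -0.0647, 0.0806]
tool_rot: [3.138, -0.145, -0.0]
ft_force: [1.9, -0.8, -0.1]
grip_width: 0.355
grip_force: 0.8
```

Run:
```python
from h import *
st()
p=ctrl.get_image("side"); print(nut(p)); u,v=proj(p,[.55,-.065,.10]); u,v=int(u),int(v)
C=cloud(p);x=C[...,:2]-A; m=(abs(C[...,2]-.07)<.004)&(np.hypot(x[...,0],x[...,1])<.1)
print("lid",cv2.minAreaRect(C[m][:,:2].astype(np.float32)*1000))
cv2.imwrite("pics/s5.png",cv2.resize(p["frame"][v-60:v+60,u-75:u+75,::-1],None,fx=4,fy=4,interpolation=3))
```

```text
t 27.4 pos [550.3 -64.7  80.6] yaw -95.3 tilt z [-0. -0. -1.] j [-0.79  0.37  1.02  1.89 -0.35  1.08 -1.3 ] F [ 1.9 -0.8 -0.1] T [-0.196 -0.291 -0.009] gw 30.9
(104, array([ 0.54375057, -0.08835825]), np.float64(-10.389196028272334), np.float64(0.08751156113043274), None)
lid ((551.95947265625, -65.20538330078125), (145.90830993652344, 109.1087646484375), 16.20872688293457)
```

View pics/s5.png

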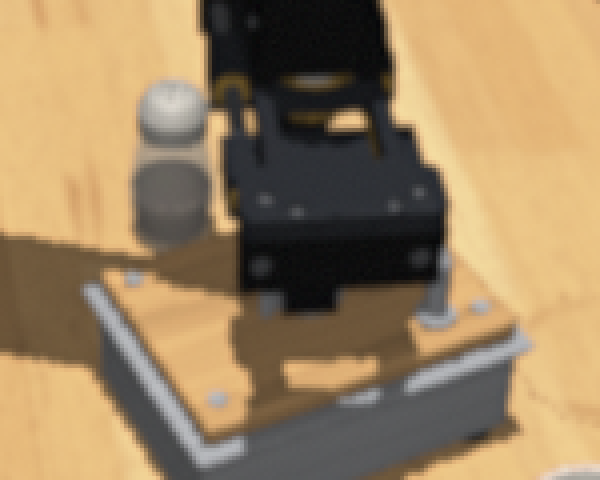

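Emit:
{"method": "move_arm", "body": {
  "increments": "0 0 0 0 0 -1 165;0 0 0 0 0 -1 165;0 0 0 0 0 -1 165;0 0 0 0 0 -1 165;0 0 0 0 0 -1 165;0 0 0 0 0 -1 165;0 0 0 0 0 -1 165;0 0 0 0 0 0 165"
}}

```text
time: 28.12
position: [0.5508, -0.0649, 0.0807]
tool_rot: [3.122, -0.337, 0.002]
ft_force: [4.7, -4.1, -2.0]
grip_width: 0.354
grip_force: 13.1
```

```bash
python3 -c "
from h import *
st()"
```

```text
t 28.12 pos [550.8 -64.9  80.7] yaw -102.3 tilt z [ 0.001 -0.001 -1.   ] j [-0.81  0.38  1.04  1.89 -0.37  1.09 -1.41] F [ 4.7 -4.1 -2. ] T [-0.722 -0.779  0.5  ] gw 30.8
```

Emit:
{"method": "move_arm", "body": {
  "increments": "0 0 0 0 0 4 165;0 0 0 0 0 4 165;0 0 0 0 0 4 165;0 0 10 0 0 0 165;0 0 15 0 0 0 165;0 0 15 0 0 0 165;0 0 20 0 0 0 165;0 0 20 0 0 0 165"
}}

```text
time: 28.78
position: [0.5489, -0.0639, 0.1614]
tool_rot: [-3.14, 0.013, 0.005]
ft_force: [-0.1, 0.1, 0.8]
grip_width: 0.354
grip_force: 0.0
```

Emit:
{"method": "move_arm", "body": {
  "increments": "-10 0 20 0 0 0 165;-20 20 20 0 0 0 165;-20 30 10 0 0 0 165;-20 35 0 0 0 0 165;-10 35 0 0 0 0 165;0 35 0 0 0 0 165;0 35 0 0 0 0 165;0 0 0 0 0 0 165"
}}

```text
time: 29.45
position: [0.4678, 0.1338, 0.2108]
tool_rot: [-3.139, -0.005, 0.004]
ft_force: [-0.3, -0.1, 0.4]
grip_width: 0.352
grip_force: 0.0
```

Run:
```python
from h import *
st()
for n in("top","side"):
    p=ctrl.get_image(n); print(nut(p))
    C=cloud(p);x=C[...,:2]-A; m=(abs(C[...,2]-.07)<.004)&(np.hypot(x[...,0],x[...,1])<.1)
    print("lid",cv2.minAreaRect(C[m][:,:2].astype(np.float32)*1000))
    if n=="top": save(p,"top9.png")
    for t in("salt_shaker","spice_tin","mug"): print(t,[np.round(d["centre"],3) for d in ctrl.find_in(t,p)[:1]])
```

```text
t 29.45 pos [467.8 133.8 210.8] yaw -89.8 tilt z [-0.002  0.003 -1.   ] j [-1.23 -0.07  0.88  1.88  0.05  1.3  -1.94] F [-0.3 -0.1  0.4] T [-0.016  0.243  0.004] gw 30.6
(288, array([ 0.54909552, -0.06391188]), np.float64(40.06443174421164), np.float64(0.09426844429719339), array([ 0.54915447, -0.06408207,  0.10011563]))
lid ((550.87451171875, -64.54582977294922), (146.3433074951172, 106.01924133300781), 15.77362060546875)
salt_shaker []
spice_tin [array([ 0.529, -0.213,  0.06 ])]
mug [array([ 0.652, -0.198,  0.022])]
(276, array([ 0.55118116, -0.06881236]), np.float64(39.68249761509371), np.float64(0.09185902665246537), array([ 0.55150119, -0.06750252,  0.09841314]))
lid ((551.7705078125, -65.33112335205078), (145.65365600585938, 109.0894775390625), 15.792008399963379)
salt_shaker [array([0.511, 0.051, 0.048])]
spice_tin [array([ 0.528, -0.228,  0.063])]
mug [array([ 0.649, -0.186,  0.038])]
```

View pics/top9.png

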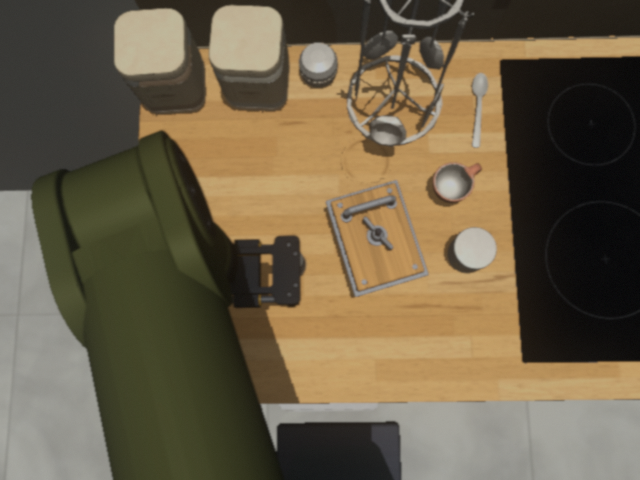

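```bash
python3 -c "
from bench import ctrl
print(ctrl.close_job())"
```

```text
the job is handed in; nothing more can be done
None
```

I turned the wing nut clockwise about 508° in three fingertip strokes until it hit its stop on the washer. The press didn't move, the spice tin, mug and salt shaker show no shift, and I handed the job in with the hand clear; the hand-in returned no verdict.

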